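# Move the slicer's detent pin from the transport lock to the service stop

### The job

Get the hand-cranked slicer ready for blade cleaning: pull the red detent pin out of its grey transport block, then turn the disc by its black crank knob through at least one full turn, either way, to check that it runs freely. Then bring the disc's blue lug over the orange stop and push the pin through both holes until its collar is fully home on the lug. The dark wooden pin rest may hold the pin meanwhile; leave the jars and cartons standing where they are, and let go of everything at the end.

Things in the scene. Friction and masses are not known exactly. Their poses are not given: they have to be found in the camera images.
- pin_grip (a point): Loose detent pin, about 120 g: red grip (22 mm diameter, 44 mm tall, 3 mm steel button on top), dark collar below it (26 mm diameter, 4 mm thick), then a steel shank (10 mm diameter, 40 mm long, last 5 mm tapered to 4 mm, groove near the tip). This point lies in mid-grip on the axis, 26 mm above the collar's underside, 66 mm above the tip; z runs up the pin. At first it is home in the grey block.
- pin_collar (a point): Centre of the underside of the pin's collar. With the pin home it lies on the top of the blue lug, 12 mm above the mouth of the hole in the block below. Spring balls in both blocks snap into the groove: about 10 N to pull the pin out, about 5 N to push it in; they are felt over the last 15 mm of travel and draw the pin home over the last 3 mm.
- park_hole (a point): Mouth (top centre) of the hole in the grey transport block, which is part of the slicer's white round base (200 mm diameter). Vertical hole of 12 mm diameter, 85 mm from the disc's axis, mouth 53 mm above the worktop.
- stop_hole (a point): Mouth (top centre) of the hole in the orange stop block, clamped at some other angle on the rim of the white base: the same hole, 12 mm diameter, vertical, 85 mm from the disc's axis, mouth 53 mm above the worktop, with the same spring balls inside. It does not move during the job.
- disc_hole (a point): Centre of the 12 mm hole in the blue lug that sticks out of the steel slicing disc, at the lug's top face, 65 mm above the worktop; the lug is 8 mm thick (32 mm by 30 mm), its underside 4 mm above the blocks. The hole travels on a circle of 85 mm radius round the axis.
- disc_axis (a point): The disc's vertical axis at the level of the disc's top face (65 mm above the worktop). The disc has a radius of 71 mm; a hub nut of 14 mm radius stands 9 mm above it. The slicer's base, round the same axis, never moves.
- crank_mid (a point): Centre of the upright black crank knob on the disc (21 mm diameter, 40 mm tall, from 68 to 108 mm above the worktop), 55 mm from the axis on the side away from the blue lug. The knob turns freely on its own peg, so the gripper can keep its heading while the knob goes round.
- disc (a joint): Turning angle of the disc in rad, counted on through full turns, positive anticlockwise seen from above; 0 at the start, with the lug over the grey block. It needs only about 0.04 Nm and stays where it is left; with the pin in, it is locked.
- rest_hole (a point): Mouth (top centre) of the wide hole (16 mm diameter, 42 mm deep) in the dark wooden pin rest, a fixed block of 50 mm by 50 mm, top 46 mm above the worktop. The pin drops in loosely, without any spring, and stands upright with its collar on the top of the block.
- jar_red: Bystander: upright spice jar with a red cap, 42 mm diameter, 108 mm tall; origin at the centre of its underside.
- jar_yellow: Bystander: the same with a yellow cap; origin at the centre of its underside.
- jar_teal: Bystander: the same with a teal cap; stands in front of the pin rest; origin at the centre of its underside.
- jar_pink: Bystander: the same with a pink cap; stands behind the slicer on its left; origin at the centre of its underside.
- carton: Bystander: upright green and white carton, 46 mm (its x) by 67 mm (its y), 143 mm tall, behind the pin rest; origin at the centre of its underside.
- box_green: Bystander: green carton, 107 mm (its x) by 55 mm (its y), 52 mm tall, lying behind the slicer; origin at the centre of its underside.
Things that resemble listed ones, but are neither listed nor needed, are in the scene too. Of the things that look like the part that bears pin_grip, the middle-sized one is meant.

How it is judged:
By the outcome, as a careful person would: the job done as asked, in the order asked, and still so for the second after the job is handed in, with the robot touching nothing.
It also fails if it takes over 72 s, if anything falls off the work surface, if the arm or the gripper's body presses on something with over 40 N, if the wrist force passes 120 N, or if a joint passes its speed limit or range.

### The arm

A 7-joint arm with a two-finger parallel gripper is mounted at the origin on a cart in front of the work surface, level with it; the furniture and walls round the work are solid. World frame = base frame: x ahead of the robot, y to its left, z up, the work surface at z = 0. Lengths are in m, angles in rad, forces in N, time in s.
With the tool pointing down it reaches from about 0.4 to 0.85 m from the base axis. Payload 10.4 kg.
Tool frame: the origin (TCP) lies at the very end of the fingers, on their centre line; the grasp point (between the pads) lies 19 mm behind it; z points along the fingers, y is the direction in which the jaws open and shut (so a half turn about z gives the same grasp; the last joint's range is limited). The gripper opens to 85 mm and grips with 20 to 120 N. Pads are 22 mm wide; open, the fingers measure 114 mm over their backs; the gripper's body (76 mm by 85 mm) begins 54 mm behind the grasp point. The pads swing forward as they close: fully open they stand 13 mm farther back than shut.
Start: joints at [1.319, 0.332, -0.065, 1.46, 0.022, 1.35, -0.088], TCP at [0.142, -0.609, 0.196] pointing down, gripper open.
Joint ranges: [-2.6, 2.6], [-0.5, 2.12], [-1.47, 1.34], [0.16, 2.42], [-1.27, 4.41], [0.06, 2.06], [-2.6, 2.6]. Speed limits (rad/s): [2.22, 2.22, 2.79, 2.79, 3.14, 3.14, 3.14].

### API

Orientations are given as a unit quaternion [x, y, z, w].
In Python, from workcell import get_obs, camera, camera_info, hand_in gives the robot as it stands.
- The arm moves only by the tool move_arm, never from a script. Its argument "moves" is a list of rows, each a list of 3 entries, a list of its own where there are three numbers: the shift along the tool's x, y, z in units of 25 mm (1.0 is 25 mm), then the turn, a rotation vector about the tool's x, y, z in degrees, then the opening, from 0 (shut) to 1 (fully open). A call has 1 to 5 rows; each row shifts and turns the commanded pose from where the row before left it, along the tool's axes as they then stand; what a row does not reach is not made up. A row lasts 1/8 s, in which the tool goes at most 62.5 mm and 10.7 degrees, less where a joint would pass 70% of its speed; a pose out of reach is approached as far as the arm can. A call is refused whole if a number of a shift passes 1 or a number of a turn 10.7, either way. A call with a gripper value outside its range is refused whole. The fingers move at their own pace and stop on an object; "squeeze" is the grip in N (left out, the last holds). Time passes only in rows, so rows that do not move let the fingers close. It gives the time, the measured TCP pose, the force and the opening at its end, in the units of the state.
- get_obs(): the state, without advancing time (a new reading comes with each control period).
- camera(name): name is "side" or "top"; returns the picture (420x560x3 uint8, red, green, blue); there is no depth.
- camera_info(name): a dict with "fx", "fy", "cx", "cy" (pixels), "D" ([k1, k2, p1, p2, k3] as OpenCV has them; the pictures are not rectified), "origin" and "rotation" of the camera in the world. Camera axes: x right, y down, z forward; pixel columns grow to the right and rows downward; lengths in m; the calibration is good to about 2 mm. A picture is of the moment at which its call begins. camera_info takes no time and is no camera call.
- hand_in(): hands the job in, once; it reports no verdict.
The state is a dict: "clock": time; "joint_pos": joint angles; "joint_velocities": joint speeds; "tau": joint torques, N m; "position": TCP position; "ee_rot": TCP orientation; "ft_force": force on the tool from outside, world axes, zero at the start; "torque": the same for the moment, N m; "grip_width": opening from 0.0 (shut) to 1.0 (fully open).
Only numpy, scipy, OpenCV 4.12 (cv2) and the standard library are available. Lean on these libraries where they do the work, as an engineer would, in place of code of your own. Each camera call takes 0.05 s, during which the arm holds its last target. There are 200 camera calls.

## Working session

There is one attempt and no reset: what is moved stays moved. The work goes in short steps, Python scripts to look and compute and a tool call to move; the robot and the scene stay as the last step left them, time stands still between calls to the robot, and variables do not carry over. Pictures are saved under pics/ and viewed, about 8 in all and at most 12, crops included, and the job is handed in when it is done.

Besides the shell and the picture viewer there is one more tool, called after ">>>" as name(argument=value, ...) on one line, values as JSON. move_arm: Moves the arm, as the interface text tells. Its arguments: {"type":"object","properties":{"moves":{"type":"array","items":{"type":"array"}},"squeeze":{"type":"number"}},"required":["moves"]}

```bash
mkdir -p pics; cat > h.py <<'E'
import numpy as np, cv2
from workcell import get_obs, camera, camera_info, hand_in
def snap(n,f):
    im=camera(n); cv2.imwrite('pics/'+f+'.png',im[:,:,::-1]); return im
def ray(n,uv):
    c=camera_info(n); K=np.array([[c['fx'],0,c['cx']],[0,c['fy'],c['cy']],[0,0,1]])
    p=cv2.undistortPoints(np.array([[uv]],float),K,np.array(c['D']))[0,0]
    return np.array(c['origin']), np.array(c['rotation'])@np.array([p[0],p[1],1])
def onz(n,uv,z):
    o,d=ray(n,uv); return o+d*(z-o[2])/d[2]
def proj(n,P):
    c=camera_info(n); K=np.array([[c['fx'],0,c['cx']],[0,c['fy'],c['cy']],[0,0,1]])
    R=np.array(c['rotation']).T
    return cv2.projectPoints(np.array(P,float).reshape(-1,1,3),cv2.Rodrigues(R)[0],-R@np.array(c['origin']),K,np.array(c['D']))[0].reshape(-1,2)
E
python3 - <<'E'
from h import *
a=snap('side','s0');b=snap('top','t0')
for n in('side','top'): 
    c=camera_info(n);print(n,c['origin'],np.round(c['rotation'],3).tolist(),c['fx'])
o=get_obs();print(o['clock'],o['position'],o['ee_rot'],o['grip_width'])
E
```

```text
side [ 0.53415595 -0.73144832  0.48119239] [0.851, -0.009, 0.004, -0.526] 398.4125535073829
top [0.35875323 0.05251248 1.18558557] [0.714, -0.696, 0.055, -0.053] 507.15480005774305
0.1 [ 0.14165407 -0.60835482  0.19570777] [ 9.93463117e-01  1.14151849e-01 -1.15287432e-04 -6.14781050e-04] 1.0021528653728191
```

View pics/t0.png

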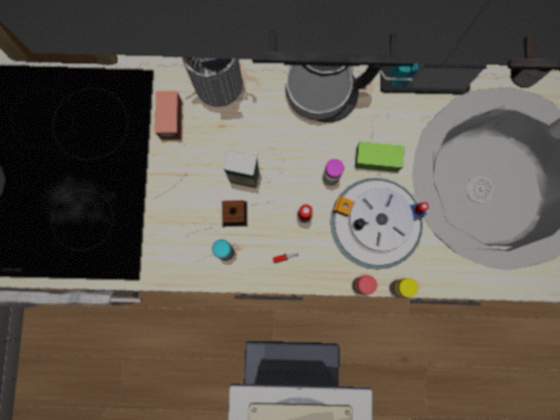

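View pics/s0.png

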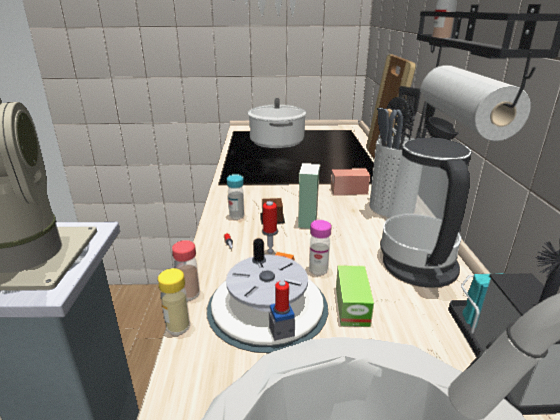

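The top view shows three red pins: one upright in the blue lug and grey block (422,208), one standing alone (305,212), and a small one lying down (285,258). The pin in the lug should be the middle-sized one. I'll confirm that in an enlarged crop. The orange stop is at (344,206), the crank at (359,225), the pin rest at (233,212) and the hub at (381,219).

```bash
sed -i "s/^def snap/from scipy.spatial.transform import Rotation as Ro\ndef rot(c): return Ro.from_quat(c['rotation']).as_matrix()\ndef snap/; s/np.array(c\['rotation'\])/rot(c)/g" h.py
python3 - <<'E'
from h import *
a=cv2.imread('pics/s0.png');b=cv2.imread('pics/t0.png')
A=cv2.resize(a[190:350,200:400],None,fx=3,fy=3,interpolation=cv2.INTER_CUBIC)[:, :600]
cv2.imwrite('pics/c1.png',cv2.resize(np.hstack([cv2.resize(a[190:350,200:340],(525,600),interpolation=2),cv2.resize(b[170:280,325:435],(600,600),interpolation=2)]),(800,427)))
hsv=cv2.cvtColor(b,cv2.COLOR_BGR2HSV)
def blobs(n,im,lo,hi,mn=12):
    m=cv2.inRange(cv2.cvtColor(im,cv2.COLOR_BGR2HSV),lo,hi)
    k,l,s,c=cv2.connectedComponentsWithStats(m)
    return [(c[i].round(1).tolist(),s[i].tolist()) for i in range(1,k) if s[i][4]>=mn]
for nm,lo,hi in [('orange',(8,170,100),(22,255,255)),('blue',(105,120,30),(125,255,255)),('red',(0,170,80),(5,255,255)),('red2',(172,150,80),(180,255,255)),('brown',(0,80,15),(18,255,80))]:
    for n,im in(('top',b),('side',a)):
        print(nm,n,[x for x in blobs(n,im,lo,hi) if (n=='side' or (150<x[0][1]<300 and x[0][0]>200))][:9])
for nm,uv,z in [('hub',(381,219),.074),('orange',(344,206),.053),('rest',(233,211),.046),('crank',(359,225),.108),('pin',(422,207),.115),('bigpin',(305,212),.1),('teal',(222,249),.108),('redj',(367,285),.108),('pink',(335,168),.108),('yel',(408,288),.108)]:
    print(nm,onz('top',uv,z).round(4))
E
```

```text
orange top [([342.8, 205.6], [334, 198, 19, 17, 182])]
orange side [([284.8, 254.9], [276, 252, 18, 7, 50]), ([361.5, 319.0], [355, 319, 14, 1, 14])]
blue top [([412.2, 206.9], [411, 205, 4, 6, 14]), ([417.7, 214.9], [413, 212, 13, 6, 35])]
blue side [([281.6, 314.2], [270, 304, 24, 18, 182])]
red top [([420.9, 207.6], [418, 203, 8, 8, 26]), ([304.6, 212.5], [299, 205, 12, 14, 72]), ([279.3, 258.5], [274, 256, 12, 6, 51])]
red side [([269.4, 217.1], [263, 202, 14, 31, 350]), ([226.6, 235.8], [225, 234, 5, 5, 20]), ([281.7, 296.9], [275, 282, 14, 30, 301]), ([362.1, 320.5], [353, 320, 18, 2, 33])]
red2 top []
red2 side [([193.2, 252.0], [191, 247, 4, 10, 14]), ([176.1, 254.8], [173, 250, 9, 10, 26]), ([184.6, 257.8], [181, 256, 10, 5, 19])]
brown top [([237.6, 218.1], [223, 202, 23, 23, 124]), ([232.3, 210.6], [227, 206, 11, 10, 71]), ([417.9, 209.8], [416, 206, 6, 7, 20]), ([304.3, 218.0], [299, 215, 12, 6, 18]), ([355.6, 285.9], [354, 279, 6, 14, 25])]
brown side [([391.7, 82.7], [379, 57, 27, 52, 602]), ([373.9, 138.4], [368, 115, 12, 43, 191]), ([279.3, 214.4], [277, 207, 6, 16, 84])]
hub [ 0.5257 -0.1676  0.074 ]
orange [ 0.5563 -0.0881  0.053 ]
rest [0.5392 0.1634 0.046 ]
crank [ 0.5063 -0.1138  0.108 ]
pin [ 0.5479 -0.2472  0.115 ]
bigpin [0.5327 0.0021 0.1   ]
teal [0.447  0.1774 0.108 ]
redj [ 0.3794 -0.1309  0.108 ]
pink [ 0.6303 -0.061   0.108 ]
yel [ 0.3755 -0.217   0.108 ]
```

View pics/c1.png

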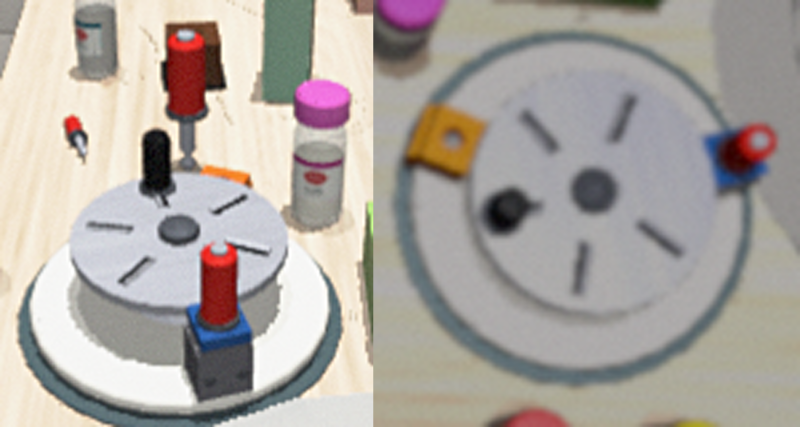

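The crop confirms the target. The pin in the grey block and blue lug is mid-sized; the free-standing one behind the disc is larger and the lying one is tiny. Next I'll refine positions using the crop's button, hub and hole pixels, with the 85 mm and 55 mm radii as a check.

```bash
python3 - <<'E'
from h import *
T=lambda x,y:(325+(x-373.3)/3.879,170+y/3.879)
S=lambda x,y:(200+x/2.667,190+y/2.667)
hub=onz('top',T(593,189),.074);hole=onz('top',T(453,139),.053);cr=onz('top',T(507,207),.108);pin=onz('top',T(760,137),.116)
for n,p in(('hub',hub),('stop',hole),('crank',cr),('pin',pin)):print(n,p.round(4),np.linalg.norm((p-hub)[:2]).round(4),np.degrees(np.arctan2(*(p-hub)[1::-1])).round(1))
print('side pin',onz('side',S(220,246),.116).round(4),'side hub',onz('side',S(179,224),.074).round(4),'side crank',onz('side',S(157,134),.108).round(4),'rest',onz('top',(232.5,211),.046).round(4))
print('sidebig',onz('side',S(185,33),.12).round(4))
# base rim: white
b=cv2.imread('pics/t0.png')
for nm,p in(('hub',hub),):
    import itertools
    for z in(.02,):
        pass
o=get_obs();print(o['clock'],o['joint_pos'],Ro.from_quat(o['ee_rot']).as_matrix().round(3).tolist())
E
```

```text
hub [ 0.5263 -0.1691  0.074 ] 0.0 0.0
stop [ 0.5568 -0.0916  0.053 ] 0.0832 68.5
crank [ 0.5099 -0.1147  0.108 ] 0.0568 106.9
pin [ 0.5515 -0.2527  0.116 ] 0.0874 -73.3
side pin [ 0.5522 -0.2538  0.116 ] side hub [ 0.5288 -0.1754  0.074 ] side crank [ 0.5145 -0.1207  0.108 ] rest [0.5391 0.1645 0.046 ]
sidebig [0.534  0.0088 0.12  ]
0.1 [ 1.31940272  0.33280099 -0.06470619  1.46084176  0.02163559  1.34989741
 -0.08852366] [[0.974, 0.227, -0.0], [0.227, -0.974, 0.001], [-0.0, -0.001, -1.0]]
```

>>> move_arm(moves=[[[0.96, -0.51, 0], [0, 0, 0], 0.6], [[0.96, -0.51, 0], [0, 0, 0], 0.6], [[0.96, -0.51, 0], [0, 0, 0], 0.6], [[0.96, -0.51, 0], [0, 0, 0], 0.6], [[0.96, -0.51, 0], [0, 0, 0], 0.6]], squeeze=40)

```text
clock: 0.72
position: [0.2447, -0.5186, 0.1961]
ee_rot: [0.993, 0.114, -0.0, -0.0]
ft_force: [0.4, -0.1, 0.1]
grip_width: 0.603
```

>>> move_arm(moves=[[[0.96, -0.51, 0], [0, 0, 0], 0.6], [[0.96, -0.51, 0], [0, 0, 0], 0.6], [[0.96, -0.51, 0], [0, 0, 0], 0.6], [[0.96, -0.51, 0], [0, 0, 0], 0.6], [[0.96, -0.51, 0], [0, 0, 0], 0.6]])

```text
clock: 1.35
position: [0.347, -0.4293, 0.196]
ee_rot: [0.993, 0.114, -0.0, -0.0]
ft_force: [-0.3, 0.7, 0.5]
grip_width: 0.599
```

>>> move_arm(moves=[[[0.96, -0.51, 0], [0, 0, 0], 0.6], [[0.96, -0.51, 0], [0, 0, 0], 0.6], [[0.96, -0.51, 0], [0, 0, 0], 0.6], [[0.96, -0.51, 0], [0, 0, 0], 0.6], [[0.96, -0.51, 0], [0, 0, 0], 0.6]])

```text
clock: 1.98
position: [0.4494, -0.3401, 0.1961]
ee_rot: [0.993, 0.114, -0.0, -0.0]
ft_force: [1.2, 0.3, -0.6]
grip_width: 0.601
```

>>> move_arm(moves=[[[0.96, -0.51, 0], [0, 0, 0], 0.6], [[0.96, -0.51, 0], [0, 0, 0], 0.6], [[0.96, -0.51, 0], [0, 0, 0], 0.6], [[0.9, -0.5, 0], [0, 0, 0], 0.6], [[0, 0, 0], [0, 0, 0], 0.6]])

```text
clock: 2.6
position: [0.5306, -0.2677, 0.1959]
ee_rot: [0.993, 0.116, -0.0, -0.001]
ft_force: [0.3, 0.9, -0.3]
grip_width: 0.601
```

>>> move_arm(moves=[[[0.95, -0.38, 0.3], [0, 0, 0], 0.6], [[0, 0, 1], [0, 0, 0], 0.6], [[0, 0, 1], [0, 0, 0], 0.6], [[0, 0, 1], [0, 0, 0], 0.6], [[0, 0, 0], [0, 0, 0], 0.6]])

```text
clock: 3.22
position: [0.5485, -0.2558, 0.112]
ee_rot: [0.994, 0.114, -0.002, -0.001]
ft_force: [-0.6, -0.2, 0.7]
grip_width: 0.6
```

```bash
python3 - <<'E'
from h import *
a=snap('side','s1');b=snap('top','t1')
cv2.imwrite('pics/c2.png',np.hstack([cv2.resize(a[230:350,220:340],(400,400),interpolation=2),cv2.resize(b[160:260,360:460],(400,400),interpolation=2)])[:,:,::-1])
E
```

```text
(no output)
```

View pics/c2.png

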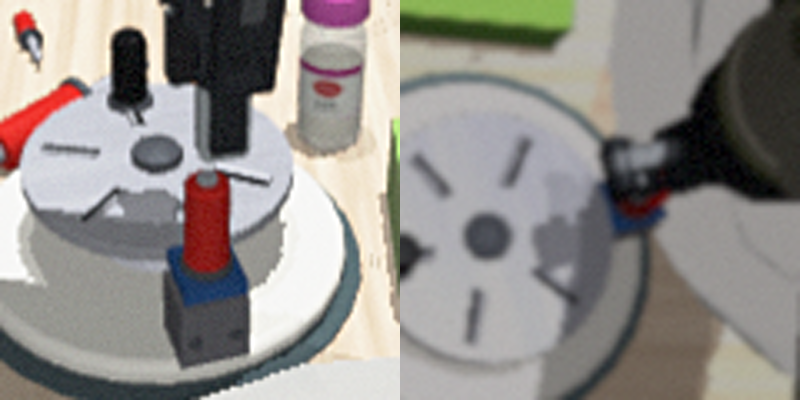

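```bash
python3 - <<'E'
from h import *
o=get_obs();p=o['position'];R=Ro.from_quat(o['ee_rot']).as_matrix();print(p)
c=lambda uv,n:((uv-([220,230] if n=='side' else [360,160]))*(400/120 if n=='side' else 4)+([0,0] if n=='side' else [400,0])).round(0)
for n in('side','top'):
  for nm,q in (('tcp',p),('f+',p+R@[0,.0255,0]),('f-',p-R@[0,.0255,0]),('pin',np.array([.5515,-.253,.116]))):print(n,nm,c(proj(n,q)[0],n))
cv2.imwrite('pics/full.png',np.hstack([cv2.imread('pics/s1.png')[190:390,150:430],cv2.imread('pics/t1.png')[130:330,200:480]]).repeat(1,0))
m=cv2.imread('pics/full.png');cv2.imwrite('pics/full.png',cv2.resize(m,(800,286),interpolation=2))
E
```

```text
[ 0.55035887 -0.25605457  0.11464167]
side tcp [204. 180.]
side f+ [220. 216.]
side f- [190. 147.]
side pin [207. 173.]
top tcp [664. 184.]
top f+ [711. 175.]
top f- [618. 193.]
top pin [659. 181.]
```

View pics/full.png

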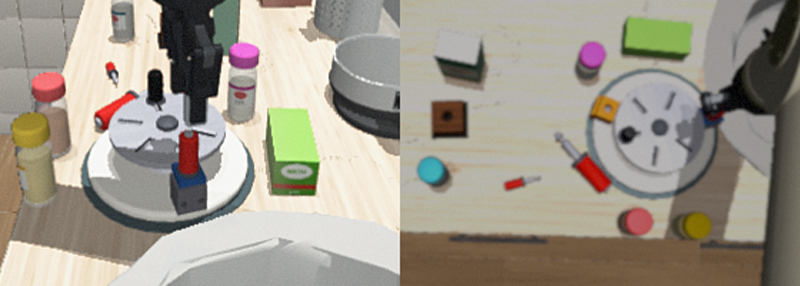

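```bash
python3 - <<'E'
from h import *
a=cv2.imread('pics/s1.png');b=cv2.imread('pics/t1.png')
g=lambda i:cv2.convertScaleAbs(255*(i/255.)**0.5)
cv2.imwrite('pics/c3.png',np.hstack([cv2.resize(g(a[190:310,245:325]),(400,600),interpolation=2),cv2.resize(g(b[160:250,395:455]),(400,600),interpolation=2)]))
E
```

```text
(no output)
```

View pics/c3.png

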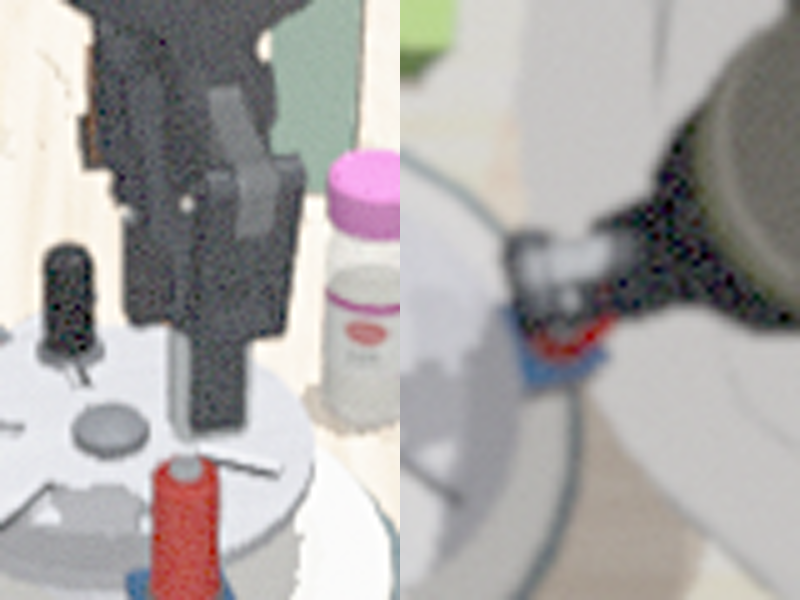

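```bash
python3 - <<'E'
from h import *
S=lambda x,y:(245+x/5,190+y/5); T=lambda x,y:(395+(x-400)/6.667,160+y/6.667)
for z in(.115,.125,.14,.155):
  print(z,'near/right tip',onz('side',S(218,430),z).round(3),'left grey',onz('side',S(180,432),z).round(3),'top black left-bottom',onz('top',T(530,330),z).round(3),'lefttop',onz('top',T(515,240),z).round(3),'metal',onz('top',T(570,260),z).round(3))
o=get_obs();print(o)
E
```

```text
0.115 near/right tip [ 0.562 -0.237  0.115] left grey [ 0.55  -0.238  0.115] top black left-bottom [ 0.542 -0.231  0.115] lefttop [ 0.571 -0.227  0.115] metal [ 0.565 -0.244  0.115]
0.125 near/right tip [ 0.561 -0.251  0.125] left grey [ 0.55  -0.252  0.125] top black left-bottom [ 0.54  -0.228  0.125] lefttop [ 0.569 -0.224  0.125] metal [ 0.563 -0.241  0.125]
0.14 near/right tip [ 0.56  -0.271  0.14 ] left grey [ 0.549 -0.272  0.14 ] top black left-bottom [ 0.538 -0.225  0.14 ] lefttop [ 0.566 -0.22   0.14 ] metal [ 0.56  -0.237  0.14 ]
0.155 near/right tip [ 0.559 -0.291  0.155] left grey [ 0.549 -0.292  0.155] top black left-bottom [ 0.535 -0.221  0.155] lefttop [ 0.563 -0.216  0.155] metal [ 0.557 -0.233  0.155]
{'clock': 3.325, 'joint_pos': array([ 0.67257971,  0.37724982, -0.39062567,  1.59813812,  0.15168971,
        1.19585947, -1.09170617]), 'joint_velocities': array([-0.00189875, -0.01178543, -0.00472642, -0.01726744, -0.0021082 ,
       -0.00255953, -0.00250408]), 'tau': array([ 1.11001160e-01, -5.96237147e+01, -4.43825036e+00, -3.56733334e+01,
        3.77947907e-02, -1.05613473e-02,  1.12545134e-03]), 'position': array([ 0.55035887, -0.25605457,  0.11464167]), 'ee_rot': array([9.93508958e-01, 1.13753632e-01, 8.83526929e-05, 2.33209611e-04]), 'ft_force': array([-0.27573192, -0.40710858,  0.37306282]), 'torque': array([-0.02272869, -0.01555677,  0.03986761]), 'grip_width': 0.5960183418157702}
```

>>> move_arm(moves=[[[0, 0, 0.5], [0, 0, 0], 0.6], [[0, 0, 0.5], [0, 0, 0], 0.6], [[0, 0, 0], [0, 0, 0], 0.6]])

```text
clock: 3.7
position: [0.5497, -0.255, 0.0875]
ee_rot: [0.993, 0.114, -0.001, -0.001]
ft_force: [-0.0, 0.2, -0.6]
grip_width: 0.597
```

```bash
python3 - <<'E'
from h import *
o=get_obs();p=o['position'];R=Ro.from_quat(o['ee_rot']).as_matrix();print(p)
a=snap('side','s2')
g=lambda i:cv2.convertScaleAbs(255*(i/255.)**0.5)
im=cv2.resize(g(a[190:310,225:345]),(600,600),interpolation=2)
for s in(1,-1):
  q=np.array([p+R@[d,s*.0255,0] for d in(-.011,.011)]);u=((proj('side',q)-[225,190])*5+2).astype(int)
  cv2.line(im,u[0].tolist(),u[1].tolist(),(0,255,0),1)
cv2.imwrite('pics/c4.png',im[:,:,::-1])
E
```

```text
[ 0.54966661 -0.25499242  0.08753785]
```

View pics/c4.png

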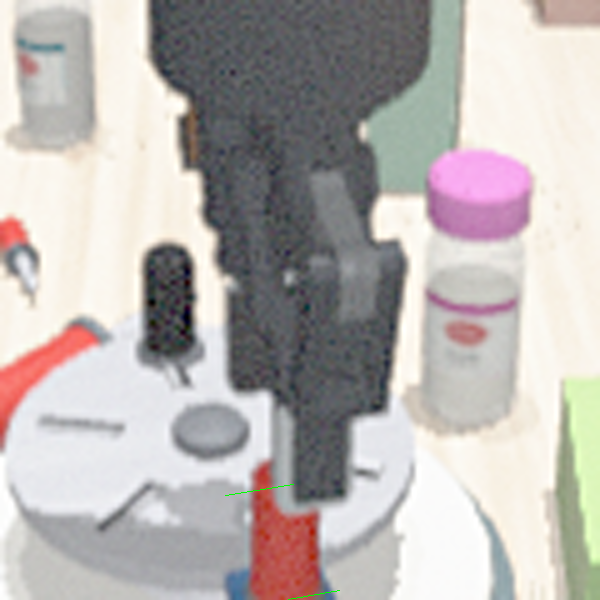

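```bash
python3 - <<'E'
from h import *
o=get_obs();p=o['position'];R=Ro.from_quat(o['ee_rot']).as_matrix()
for h in(0,.013,.03,.073,.1):
  for w in(.0255,.04,.057): print(h,w,((proj('side',p+R@[0,w,-h])[0]-[225,190])*5).round(), ((proj('side',p+R@[0,-w,-h])[0]-[225,190])*5).round())
b=snap('top','t2')
g=lambda i:cv2.convertScaleAbs(255*(i/255.)**0.45)
im=cv2.resize(g(b[150:250,370:470]),(600,600),interpolation=2)
for w in(.0255,.04,-.0255,-.04):
  q=np.array([p+R@[d,w,0] for d in(-.011,.011)]);u=((proj('top',q)-[370,150])*6+3).astype(int)
  cv2.line(im,u[0].tolist(),u[1].tolist(),(0,255,0),1)
cv2.imwrite('pics/c5.png',im[:,:,::-1])
E
```

```text
0 0.0255 [303. 593.] [260. 487.]
0 0.04 [317. 626.] [248. 459.]
0 0.057 [333. 667.] [236. 428.]
0.013 0.0255 [303. 558.] [260. 453.]
0.013 0.04 [317. 591.] [248. 426.]
0.013 0.057 [334. 631.] [236. 395.]
0.03 0.0255 [304. 511.] [260. 408.]
0.03 0.04 [318. 544.] [248. 382.]
0.03 0.057 [335. 583.] [235. 352.]
0.073 0.0255 [305. 387.] [259. 289.]
0.073 0.04 [320. 417.] [248. 264.]
0.073 0.057 [338. 455.] [234. 236.]
0.1 0.0255 [306. 304.] [259. 211.]
0.1 0.04 [321. 333.] [247. 187.]
0.1 0.057 [340. 369.] [234. 160.]
```

View pics/c5.png

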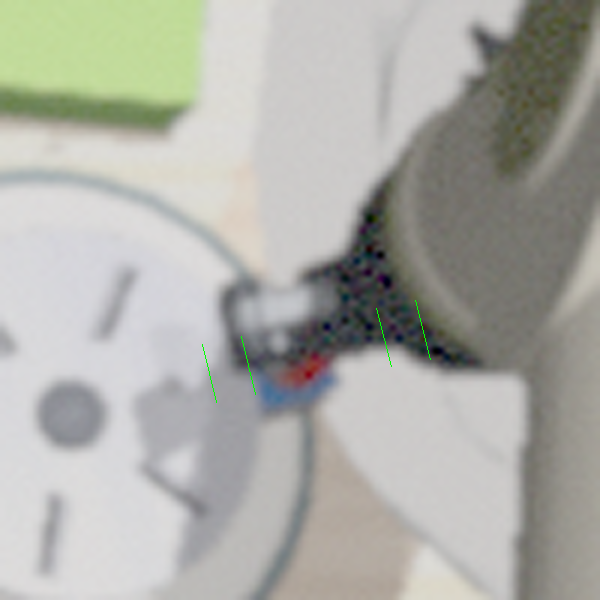

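>>> move_arm(moves=[[[0, 0, 0], [0, 0, 0], 0.95], [[0, 0, 0], [0, 0, 0], 0.95], [[0, 0, 0], [0, 0, 0], 0.95]])

```text
clock: 4.18
position: [0.5506, -0.2554, 0.0891]
ee_rot: [0.993, 0.114, 0.0, 0.0]
ft_force: [-0.7, -0.3, 0.6]
grip_width: 0.949
```

```bash
python3 - <<'E'
from h import *
g=lambda i:cv2.convertScaleAbs(255*(i/255.)**0.45)
a=snap('side','s3');b=snap('top','t3');o=get_obs();print(o['position'],o['grip_width'])
A=cv2.resize(g(a[190:310,245:325]),(400,600),interpolation=2)[:,:,::-1]
B=cv2.resize(g(b[160:250,395:455]),(400,600),interpolation=2)[:,:,::-1]
cv2.imwrite('pics/c6.png',np.hstack([A,B]))
E
```

```text
[ 0.55056422 -0.25535338  0.08903091] 0.9487276932865203
```

View pics/c6.png

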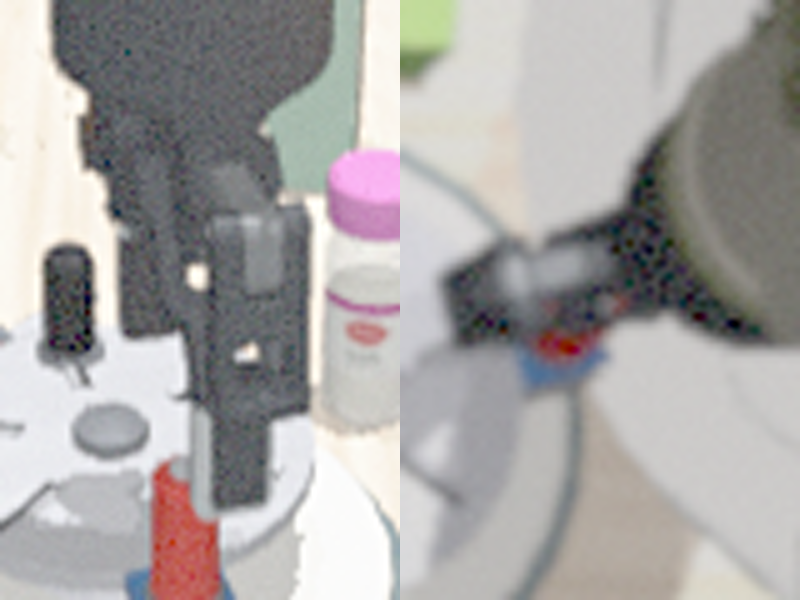

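>>> move_arm(moves=[[[0, 0, 0.32], [0, 0, 0], 0.6], [[0, 0, 0.32], [0, 0, 0], 0.5], [[0, 0, 0], [0, 0, 0], 0.4]], squeeze=20)

```text
clock: 4.65
position: [0.5498, -0.2551, 0.0717]
ee_rot: [0.993, 0.114, -0.001, -0.0]
ft_force: [0.4, 0.0, 0.4]
grip_width: 0.398
```

>>> move_arm(moves=[[[0, 0, 0], [0, 0, 0], 0.1], [[0, 0, 0], [0, 0, 0], 0.1], [[0, 0, 0], [0, 0, 0], 0.1], [[0, 0, 0], [0, 0, 0], 0.1]])

```text
clock: 5.15
position: [0.5506, -0.2553, 0.073]
ee_rot: [0.993, 0.114, 0.0, 0.0]
ft_force: [-0.5, 0.1, -1.0]
grip_width: 0.232
```

```bash
python3 - <<'E'
from h import *
g=lambda i:cv2.convertScaleAbs(255*(i/255.)**0.45)
a=snap('side','s4');b=snap('top','t4');o=get_obs();print(o['position'],o['grip_width'],o['ft_force'])
A=cv2.resize(g(a[190:310,245:325]),(400,600),interpolation=2)[:,:,::-1]
B=cv2.resize(g(b[160:250,395:455]),(400,600),interpolation=2)[:,:,::-1]
cv2.imwrite('pics/c7.png',np.hstack([A,B]))
E
```

```text
[ 0.5505515  -0.25533576  0.07296485] 0.23090649433674368 [-0.37868336  0.01966682 -0.80320849]
```

View pics/c7.png

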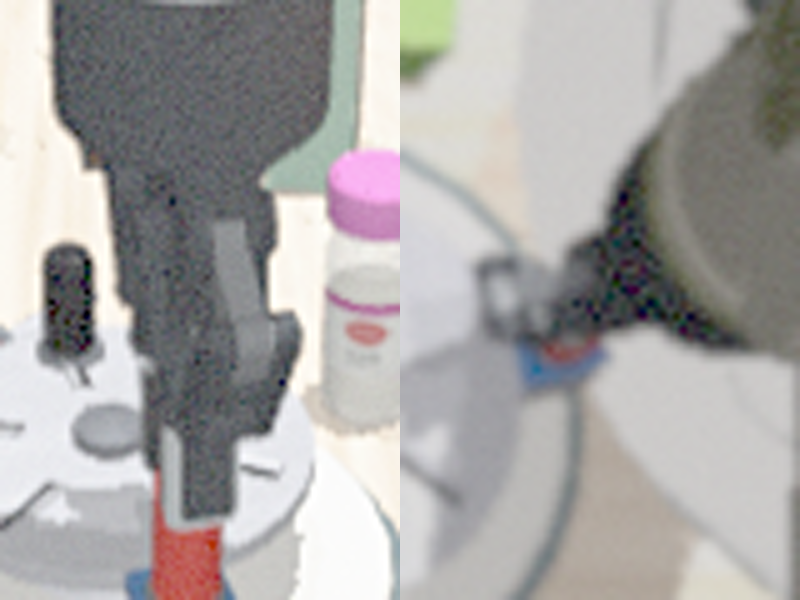

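The pads do hold the pin (opening 0.23), but the fingertips sit about 25 mm higher than the reported TCP, only on the upper part of the grip. I'll lower about 12 mm in small steps, watching the force.

>>> move_arm(moves=[[[0, 0, 0], [0, 0, 0], 0.45], [[0, 0, 0], [0, 0, 0], 0.45], [[0, 0, 0.2], [0, 0, 0], 0.45], [[0, 0, 0.1], [0, 0, 0], 0.45], [[0, 0, 0], [0, 0, 0], 0.45]])

```text
clock: 5.88
position: [0.5503, -0.2552, 0.065]
ee_rot: [0.993, 0.114, -0.0, -0.0]
ft_force: [0.7, 0.1, -0.6]
grip_width: 0.45
```

>>> move_arm(moves=[[[0, 0, 0.1], [0, 0, 0], 0.45], [[0, 0, 0], [0, 0, 0], 0.45]])

```text
clock: 6.12
position: [0.5504, -0.2553, 0.0627]
ee_rot: [0.993, 0.114, -0.0, -0.0]
ft_force: [0.1, 0.1, 0.2]
grip_width: 0.451
```

>>> move_arm(moves=[[[0, 0, 0.1], [0, 0, 0], 0.45], [[0, 0, 0.1], [0, 0, 0], 0.45], [[0, 0, 0], [0, 0, 0], 0.45]])

```text
clock: 6.5
position: [0.5503, -0.2553, 0.0576]
ee_rot: [0.993, 0.114, -0.0, -0.0]
ft_force: [0.8, -1.3, 0.1]
grip_width: 0.449
```

>>> move_arm(moves=[[[0, 0, 0], [0, 0, 0], 0.1], [[0, 0, 0], [0, 0, 0], 0.1], [[0, 0, 0], [0, 0, 0], 0.1]], squeeze=60)

```text
clock: 6.88
position: [0.5506, -0.2552, 0.058]
ee_rot: [0.993, 0.114, 0.0, 0.0]
ft_force: [-0.1, 0.7, 1.1]
grip_width: 0.229
```

```bash
python3 - <<'E'
from h import *
o=get_obs();print(o['clock'],o['position'],o['grip_width'],o['ft_force'],o['torque'])
E
```

```text
6.875 [ 0.55061235 -0.2552001   0.05804814] 0.22942794564895785 [-0.07724807  0.7184322   1.13493651] [0.19593548 0.07637263 0.05825925]
```

>>> move_arm(moves=[[[0, 0, -0.3], [0, 0, 0], 0.1], [[0, 0, -0.3], [0, 0, 0], 0.1], [[0, 0, -0.4], [0, 0, 0], 0.1], [[0, 0, -0.5], [0, 0, 0], 0.1], [[0, 0, -0.5], [0, 0, 0], 0.1]])

```text
clock: 7.5
position: [0.5507, -0.2554, 0.1092]
ee_rot: [0.993, 0.114, 0.0, 0.0]
ft_force: [0.0, 0.1, -0.6]
grip_width: 0.227
```

>>> move_arm(moves=[[[0, 0, -0.7], [0, 0, 0], 0.1], [[0, 0, -0.7], [0, 0, 0], 0.1], [[0, 0, -0.7], [0, 0, 0], 0.1], [[0, 0, 0], [0, 0, 0], 0.1]])

```text
clock: 8.0
position: [0.5515, -0.2556, 0.1623]
ee_rot: [0.993, 0.114, 0.001, 0.001]
ft_force: [-1.4, 0.3, -1.5]
grip_width: 0.228
```

```bash
python3 - <<'E'
from h import *
g=lambda i:cv2.convertScaleAbs(255*(i/255.)**0.45)
a=snap('side','s5');b=snap('top','t5');o=get_obs();print(o['clock'],o['position'],o['grip_width'],o['ft_force'])
A=cv2.resize(g(a[190:310,245:325]),(400,600),interpolation=2)[:,:,::-1]
B=cv2.resize(g(b[180:240,205:265]),(400,400),interpolation=2)[:,:,::-1]
B=cv2.copyMakeBorder(B,0,200,0,0,0)
cv2.imwrite('pics/c8.png',np.hstack([A,B]))
E
```

```text
8.1 [ 0.55039524 -0.25528367  0.16019232] 0.22879493957804548 [ 0.48290492  1.08938101 -1.38872827]
```

View pics/c8.png

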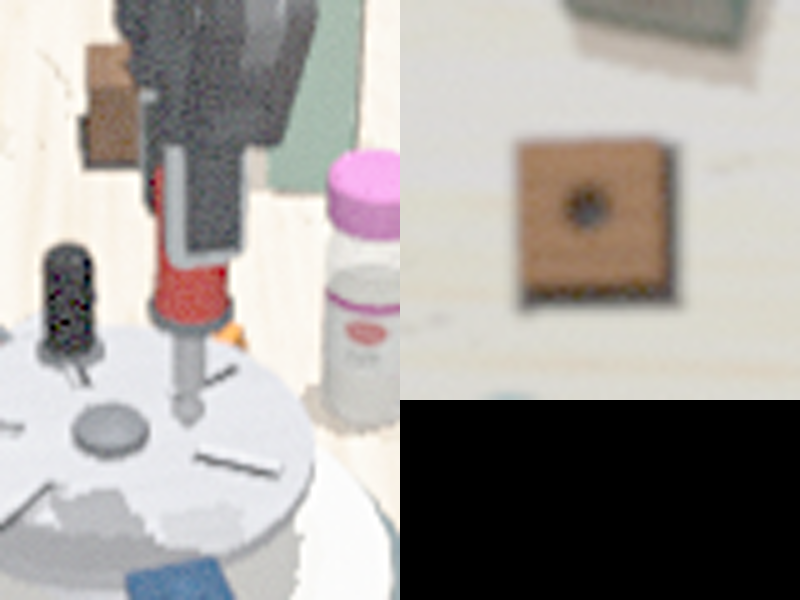

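```bash
python3 - <<'E'
from h import *
print('tip',onz('side',(282.4,273),.127),'collar bottom c',onz('side',(245+189/5,190+316/5),.167))
print('rest top',onz('top',(232.9,211.05),.046))
a=cv2.imread('pics/s0.png')
g=a[190:230,255:290]
print(proj('side',[[.539,.164,.046],[.514,.139,.046],[.564,.139,.046],[.514,.189,.046]]).round(1))
c=cv2.imread('pics/s5.png');h=cv2.cvtColor(c,cv2.COLOR_BGR2HSV)
m=cv2.inRange(h,(3,60,20),(20,255,120));m[:190]=0;m[230:]=0;m[:,:240]=0;m[:,300:]=0
x=cv2.boundingRect(m);print(x)
t=cv2.cvtColor(cv2.imread('pics/t5.png'),cv2.COLOR_BGR2HSV);m=cv2.inRange(t,(0,100,40),(20,255,140));m[:190]=0;m[230:]=0;m[:,:215]=0;m[:,255:]=0
cn=max(cv2.findContours(m,0,2)[0],key=cv2.contourArea);print(cv2.minAreaRect(cn),[onz('top',p,.046).round(4)[:2].tolist() for p in cv2.boxPoints(cv2.minAreaRect(cn))])
E
```

```text
tip [ 0.55224657 -0.24586845  0.127     ] collar bottom c [ 0.55238341 -0.25338857  0.167     ]
rest top [0.53905778 0.16363107 0.046     ]
[[271.4 201.7]
 [261.2 206.3]
 [281.7 206.1]
 [261.5 197.6]]
(262, 198, 17, 32)
((233.5, 211.5), (21.0, 21.0), 90.0) [[0.5616, 0.1871], [0.563, 0.1393], [0.5146, 0.1375], [0.5133, 0.185]]
```

>>> move_arm(moves=[[[0.1, -0.5, 0], [0, 0, 0], 0.1], [[0.19, -0.96, 0], [0, 0, 0], 0.1], [[0.19, -0.96, 0], [0, 0, 0], 0.1], [[0.19, -0.96, 0], [0, 0, 0], 0.1], [[0.19, -0.96, 0], [0, 0, 0], 0.1]])

```text
clock: 8.72
position: [0.5465, -0.1417, 0.1602]
ee_rot: [0.993, 0.115, -0.0, -0.0]
ft_force: [0.7, -0.8, -1.2]
grip_width: 0.229
```

>>> move_arm(moves=[[[0.19, -0.96, 0], [0, 0, 0], 0.1], [[0.19, -0.96, 0], [0, 0, 0], 0.1], [[0.19, -0.96, 0], [0, 0, 0], 0.1], [[0.19, -0.96, 0], [0, 0, 0], 0.1], [[0.19, -0.96, 0], [0, 0, 0], 0.1]])

```text
clock: 9.35
position: [0.5419, -0.0196, 0.1602]
ee_rot: [0.993, 0.115, -0.0, -0.0]
ft_force: [0.9, -0.2, -1.3]
grip_width: 0.231
```

>>> move_arm(moves=[[[0.19, -0.96, 0], [0, 0, 0], 0.1], [[0.19, -0.96, 0], [0, 0, 0], 0.1], [[0.19, -0.96, 0], [0, 0, 0], 0.1], [[0.19, -0.96, 0], [0, 0, 0], 0.1], [[0.19, -0.96, 0], [0, 0, 0], 0.1]])

```text
clock: 9.98
position: [0.5374, 0.1024, 0.1602]
ee_rot: [0.993, 0.115, -0.0, 0.0]
ft_force: [0.1, 0.4, -0.9]
grip_width: 0.231
```

>>> move_arm(moves=[[[0.19, -0.96, 0], [0, 0, 0], 0.1], [[0.19, -0.96, 0], [0, 0, 0], 0.1], [[0.1, -0.48, 0], [0, 0, 0], 0.1], [[0, 0, 0], [0, 0, 0], 0.1], [[0, 0, 0], [0, 0, 0], 0.1]])

```text
clock: 10.6
position: [0.5368, 0.16, 0.1603]
ee_rot: [0.994, 0.114, -0.0, 0.0]
ft_force: [-1.3, -0.2, -1.3]
grip_width: 0.232
```

```bash
cat >> h.py <<'E'
def redpin(img,roi):  # largest red blob's bbox and centroid in roi (u0,v0,u1,v1)
    h=cv2.cvtColor(img,cv2.COLOR_RGB2HSV);m=cv2.inRange(h,(0,150,50),(6,255,255))|cv2.inRange(h,(174,150,50),(180,255,255))
    z=np.zeros_like(m);u0,v0,u1,v1=roi;z[v0:v1,u0:u1]=m[v0:v1,u0:u1]
    k,l,s,c=cv2.connectedComponentsWithStats(z)
    return [(s[i].tolist(),c[i].round(1).tolist()) for i in range(1,k) if s[i][4]>8]
E
python3 - <<'E'
from h import *
a=snap('side','s6');b=snap('top','t6')
o=get_obs();p=o['position'];print(o['clock'],p,o['grip_width'],o['ft_force'],o['joint_pos'].round(2),o['ee_rot'].round(3))
print(redpin(a,(200,100,330,240)),'expected grip low/collar',proj('side',[p+[0,0,.011],p+[.0015,.002,.007],p+[.0015,.002,-.033]]))
print(redpin(b,(200,170,270,240)),proj('top',[p+[0,0,.03]]))
E
```

```text
10.7 [0.53692208 0.15980501 0.16032345] 0.23275691134308332 [ 0.1159818   0.26525928 -0.34169808] [ 0.18  0.28 -0.65  1.66  0.17  1.27 -1.84] [ 0.994  0.113 -0.     0.   ]
[([266, 137, 10, 20, 85], [269.6, 150.2]), ([224, 234, 7, 6, 29], [226.6, 236.2])] expected grip low/collar [[270.08421695 154.54341052]
 [270.73074553 155.87082914]
 [270.87522507 171.68969675]]
[] [[228.18194632 200.65784751]]
```

>>> move_arm(moves=[[[0, -0.05, 1], [0, 0, 0], 0.1], [[0, 0, 1], [0, 0, 0], 0.1], [[0, 0, 0.9], [0, 0, 0], 0.1], [[0, 0, 0.4], [0, 0, 0], 0.1], [[0, 0, 0.3], [0, 0, 0], 0.1]])

```text
clock: 11.32
position: [0.5369, 0.1618, 0.0704]
ee_rot: [0.993, 0.114, 0.0, 0.0]
ft_force: [0.2, 0.7, -1.2]
grip_width: 0.229
```

>>> move_arm(moves=[[[0, 0, 0.3], [0, 0, 0], 0.1], [[0, 0, 0.3], [0, 0, 0], 0.1], [[0, 0, 0.3], [0, 0, 0], 0.1], [[0, 0, 0.2], [0, 0, 0], 0.1], [[0, 0, 0], [0, 0, 0], 0.1]])

```text
clock: 11.95
position: [0.5363, 0.162, 0.0425]
ee_rot: [0.993, 0.114, -0.0, 0.0]
ft_force: [0.7, -0.6, -1.5]
grip_width: 0.231
```

>>> move_arm(moves=[[[0, 0, 0], [0, 0, 0], 0.55], [[0, 0, 0], [0, 0, 0], 0.55], [[0, 0, 0], [0, 0, 0], 0.55], [[0, 0, -0.8], [0, 0, 0], 0.55], [[0, 0, -1], [0, 0, 0], 0.55]])

```text
clock: 12.58
position: [0.5364, 0.1623, 0.0894]
ee_rot: [0.993, 0.114, -0.0, -0.0]
ft_force: [0.3, 0.4, 0.4]
grip_width: 0.552
```

>>> move_arm(moves=[[[0, 0, -1], [0, 0, 0], 0.55], [[0, 0, -1], [0, 0, 0], 0.55], [[0, 0, -1], [0, 0, 0], 0.55], [[-0.32, 0.98, 0], [0, 0, 0], 0.55], [[-0.32, 0.98, 0], [0, 0, 0], 0.55]])

```text
clock: 13.2
position: [0.5322, 0.1107, 0.1648]
ee_rot: [0.993, 0.115, 0.001, -0.0]
ft_force: [-0.3, -0.5, -0.8]
grip_width: 0.553
```

>>> move_arm(moves=[[[-0.32, 0.98, 0], [0, 0, 0], 0.55], [[-0.32, 0.98, 0], [0, 0, 0], 0.55], [[-0.32, 0.98, 0], [0, 0, 0], 0.55], [[-0.32, 0.98, 0], [0, 0, 0], 0.55], [[-0.32, 0.98, 0], [0, 0, 0], 0.55]])

```text
clock: 13.82
position: [0.521, -0.0182, 0.1645]
ee_rot: [0.993, 0.114, 0.001, 0.0]
ft_force: [-1.6, -0.0, 0.5]
grip_width: 0.552
```

>>> move_arm(moves=[[[-0.32, 0.98, 0], [0, 0, 0], 0.55], [[-0.32, 0.98, 0], [0, 0, 0], 0.55], [[-0.32, 0.98, 0], [0, 0, 0], 0.55], [[-0.32, 0.98, 0], [0, 0, 0], 0.55], [[0, 0, 0], [0, 0, 0], 0.55]])

```text
clock: 14.45
position: [0.5118, -0.1223, 0.1642]
ee_rot: [0.994, 0.113, 0.001, 0.0]
ft_force: [-0.2, 0.4, -0.3]
grip_width: 0.553
```

```bash
python3 - <<'E'
from h import *
a=snap('side','s7');b=snap('top','t7')
o=get_obs();p=o['position'];print(o['clock'],p,o['grip_width'],o['ft_force'])
print('pin in rest: side',redpin(a,(230,150,330,260)),'exp bottom/top',proj('side',[[.539,.163,.05],[.539,.163,.094]]).round(1).tolist())
print('top',redpin(b,(215,190,255,230)),proj('top',[[.539,.163,.07],[.539,.163,.094]]).round(1).tolist())
E
```

```text
14.55 [ 0.51221961 -0.11968549  0.16393454] 0.5484652249048894 [ 0.2195419   0.37334257 -0.124886  ]
pin in rest: side [([267, 183, 9, 20, 130], [271.0, 193.4]), ([233, 255, 12, 5, 37], [239.2, 257.6])] exp bottom/top [[271.4, 200.5], [271.2, 184.2]]
top [([226, 204, 11, 12, 76], [231.7, 209.7])] [[232.2, 209.4], [231.2, 207.6]]
```

>>> move_arm(moves=[[[0, 0, 1], [0, 0, 0], 0.55], [[0, 0, 1], [0, 0, 0], 0.55], [[0, 0, 1], [0, 0, 0], 0.55], [[0, 0, 0.6], [0, 0, 0], 0.55], [[0, 0, 0.45], [0, 0, 0], 0.55]])

```text
clock: 15.18
position: [0.5122, -0.1197, 0.0615]
ee_rot: [0.993, 0.115, 0.0, -0.0]
ft_force: [0.5, 0.4, 0.3]
grip_width: 0.553
```

>>> move_arm(moves=[[[0, 0, 0], [0, 0, 0], 0.1], [[0, 0, 0], [0, 0, 0], 0.1], [[0, 0, 0], [0, 0, 0], 0.1], [[0, 0, 0], [0, 0, 0], 0.1]], squeeze=25)

```text
clock: 15.68
position: [0.5121, -0.1176, 0.0623]
ee_rot: [0.993, 0.115, 0.0, -0.001]
ft_force: [-2.3, 8.0, 1.2]
grip_width: 0.221
```

```bash
cat >> h.py <<'E'
def circ(ax,r,a0,a1,n,cmd):
    R=Ro.from_quat(get_obs()['ee_rot']).as_matrix();prev=np.array(cmd,float);out=[]
    for a in np.radians(np.linspace(a0,a1,n+1)[1:]):
        q=np.array([ax[0]+r*np.cos(a),ax[1]+r*np.sin(a)]);d=R[:2,:2].T@(q-prev)/.025
        d=d.round(2);prev=prev+R[:2,:2]@d*.025;out.append(d.tolist())
    return out
E
python3 - <<'E'
from h import *
ax=(.527,-.1705)
for i,d in enumerate(circ(ax,.055,105.5,105.5+195,13,(.5122,-.1197))):print(i+1,d)
E
```

```text
1 [-0.54, 0.01]
2 [-0.52, 0.24]
3 [-0.44, 0.37]
4 [-0.34, 0.47]
5 [-0.19, 0.54]
6 [-0.06, 0.57]
7 [0.1, 0.57]
8 [0.24, 0.52]
9 [0.37, 0.44]
10 [0.47, 0.33]
11 [0.54, 0.2]
12 [0.57, 0.05]
13 [0.56, -0.1]
```

>>> move_arm(moves=[[[-0.54, 0.01, 0], [0, 0, 0], 0.1], [[-0.52, 0.24, 0], [0, 0, 0], 0.1], [[-0.44, 0.37, 0], [0, 0, 0], 0.1], [[-0.34, 0.47, 0], [0, 0, 0], 0.1], [[-0.19, 0.54, 0], [0, 0, 0], 0.1]])

```text
clock: 16.3
position: [0.4716, -0.1733, 0.0622]
ee_rot: [0.994, 0.114, 0.0, 0.001]
ft_force: [1.9, 0.5, 2.7]
grip_width: 0.222
```

>>> move_arm(moves=[[[-0.06, 0.57, 0], [0, 0, 0], 0.1], [[0.1, 0.57, 0], [0, 0, 0], 0.1], [[0.24, 0.52, 0], [0, 0, 0], 0.1], [[0, 0, 0], [0, 0, 0], 0.1]])

```text
clock: 16.8
position: [0.49, -0.2115, 0.0622]
ee_rot: [0.993, 0.114, 0.001, 0.0]
ft_force: [2.2, 1.0, 7.3]
grip_width: 0.224
```

```bash
python3 - <<'E'
from h import *
b=snap('top','t8');o=get_obs();print(o['clock'],o['position'],o['grip_width'],o['ft_force'])
h=cv2.cvtColor(b,cv2.COLOR_RGB2HSV);m=cv2.inRange(h,(105,110,30),(125,255,255));m[:150]=0;m[280:]=0;m[:,:320]=0;m[:,440:]=0
k,l,s,c=cv2.connectedComponentsWithStats(m);print(s[1:].tolist(),c[1:])
for i in range(1,k):
  if s[i][4]>20:
    q=onz('top',c[i],.065);print(q,np.degrees(np.arctan2(q[1]+.1715,q[0]-.528)))
E
```

```text
16.85 [ 0.48965064 -0.21121331  0.06215889] 0.22109585036208812 [1.61724241 0.52127276 7.24540078]
[[344, 185, 18, 17, 146]] [[352.39726027 192.82876712]]
[ 0.58484363 -0.10528956  0.065     ] 49.35292547901991
```

```bash
python3 - <<'E'
from h import *
for i,d in enumerate(circ((.527,-.1705),.055,225.5,585.5,24,(.527+.055*np.cos(np.radians(225.5)),-.1705+.055*np.sin(np.radians(225.5))))):print(i+1,d,end=' ')
E
```

```text
1 [0.37, 0.44] 2 [0.47, 0.33] 3 [0.54, 0.2] 4 [0.57, 0.05] 5 [0.57, -0.1] 6 [0.52, -0.24] 7 [0.44, -0.37] 8 [0.33, -0.47] 9 [0.19, -0.54] 10 [0.06, -0.57] 11 [-0.1, -0.57] 12 [-0.24, -0.52] 13 [-0.37, -0.44] 14 [-0.47, -0.33] 15 [-0.54, -0.2] 16 [-0.57, -0.05] 17 [-0.57, 0.1] 18 [-0.52, 0.24] 19 [-0.44, 0.37] 20 [-0.33, 0.47] 21 [-0.2, 0.54] 22 [-0.05, 0.57] 23 [0.1, 0.57] 24 [0.24, 0.52]
```

>>> move_arm(moves=[[[0.37, 0.44, 0], [0, 0, 0], 0.1], [[0.47, 0.33, 0], [0, 0, 0], 0.1], [[0.54, 0.2, 0], [0, 0, 0], 0.1], [[0.57, 0.05, 0], [0, 0, 0], 0.1], [[0.57, -0.1, 0], [0, 0, 0], 0.1]])

```text
clock: 17.48
position: [0.5554, -0.2176, 0.0621]
ee_rot: [0.993, 0.114, -0.0, -0.001]
ft_force: [-5.9, 7.5, 14.1]
grip_width: 0.219
```

>>> move_arm(moves=[[[0.52, -0.24, 0], [0, 0, 0], 0.1], [[0.44, -0.37, 0], [0, 0, 0], 0.1], [[0.33, -0.47, 0], [0, 0, 0], 0.1], [[0.19, -0.54, 0], [0, 0, 0], 0.1], [[0.06, -0.57, 0], [0, 0, 0], 0.1]])

```text
clock: 18.1
position: [0.5803, -0.1573, 0.0622]
ee_rot: [0.993, 0.114, 0.0, 0.001]
ft_force: [-4.6, -2.3, 9.7]
grip_width: 0.224
```

>>> move_arm(moves=[[[-0.1, -0.57, 0], [0, 0, 0], 0.1], [[-0.24, -0.52, 0], [0, 0, 0], 0.1], [[-0.37, -0.44, 0], [0, 0, 0], 0.1], [[-0.47, -0.33, 0], [0, 0, 0], 0.1], [[-0.54, -0.2, 0], [0, 0, 0], 0.1]])

```text
clock: 18.73
position: [0.5272, -0.1154, 0.0622]
ee_rot: [0.993, 0.115, 0.001, -0.0]
ft_force: [2.2, 1.5, 7.5]
grip_width: 0.219
```

>>> move_arm(moves=[[[-0.57, -0.05, 0], [0, 0, 0], 0.1], [[-0.57, 0.1, 0], [0, 0, 0], 0.1], [[-0.52, 0.24, 0], [0, 0, 0], 0.1], [[-0.44, 0.37, 0], [0, 0, 0], 0.1], [[-0.33, 0.47, 0], [0, 0, 0], 0.1]])

```text
clock: 19.35
position: [0.4731, -0.1576, 0.0621]
ee_rot: [0.993, 0.114, -0.0, -0.0]
ft_force: [-1.6, -0.2, 8.9]
grip_width: 0.22
```

>>> move_arm(moves=[[[-0.2, 0.54, 0], [0, 0, 0], 0.1], [[-0.05, 0.57, 0], [0, 0, 0], 0.1], [[0.1, 0.57, 0], [0, 0, 0], 0.1], [[0.24, 0.52, 0], [0, 0, 0], 0.1], [[0, 0, 0], [0, 0, 0], 0.1]])

```text
clock: 19.98
position: [0.4899, -0.2114, 0.0622]
ee_rot: [0.993, 0.114, 0.001, 0.0]
ft_force: [3.0, 0.2, 7.2]
grip_width: 0.224
```

```bash
cat >> h.py <<'E'
def lug(b):
    h=cv2.cvtColor(b,cv2.COLOR_RGB2HSV);m=cv2.inRange(h,(105,110,30),(125,255,255));m[:150]=0;m[280:]=0;m[:,:320]=0;m[:,440:]=0
    cn=[c for c in cv2.findContours(m,0,2)[0] if cv2.contourArea(c)>10]
    # holes: non-blue pixels inside the convex hull
    if not cn: return None
    hull=cv2.convexHull(np.vstack(cn));f=np.zeros_like(m);cv2.fillPoly(f,[hull],255)
    f=cv2.erode(f,np.ones((3,3)));g=f&~m
    M=cv2.moments(g,True);hole=(M['m10']/M['m00'],M['m01']/M['m00']) if M['m00'] else None
    r=cv2.minAreaRect(np.vstack(cn));return r,hole,M['m00']
E
python3 - <<'E'
from h import *
b=snap('top','t9');o=get_obs();print(o['clock'],o['position'],o['grip_width'],o['ft_force'])
r,h,n=lug(b);print(r,h,n)
for c in(r[0],h):
    q=onz('top',c,.065);print(q,np.degrees(np.arctan2(q[1]+.1715,q[0]-.5275)))
E
```

```text
20.025 [ 0.48957938 -0.21113304  0.06217227] 0.22039839633489397 [1.77777048 1.54104921 6.18463265]
((352.75, 192.74998474121094), (13.435027122497559, 12.727920532226562), 45.0) (353.0, 193.29166666666666) 24.0
[ 0.5850457  -0.10608213  0.065     ] 48.66309684406557
[ 0.5838191  -0.10665115  0.065     ] 49.02675655100572
```

```bash
python3 - <<'E'
from h import *
f=lambda a:(.527+.055*np.cos(np.radians(a)),-.1705+.055*np.sin(np.radians(a)))
print(circ((.527,-.1705),.055,225.5,246.3,2,f(225.5)))
for n in('t0','t5'):
  b=cv2.imread('pics/%s.png'%n);h=cv2.cvtColor(b,cv2.COLOR_BGR2HSV);m=cv2.inRange(h,(8,150,80),(24,255,255));m[:190]=0;m[225:]=0;m[:,:325]=0;m[:,365:]=0
  cn=max(cv2.findContours(m,0,2)[0],key=cv2.contourArea);fl=np.zeros_like(m);cv2.fillPoly(fl,[cv2.convexHull(cn)],255);fl=cv2.erode(fl,np.ones((3,3)))
  V=b.max(2).astype(int);print(cv2.minAreaRect(cn))
  s=h[200:213,338:353,1];print(s)
E
```

```text
[[0.24, 0.32], [0.3, 0.26]]
((343.0862121582031, 205.5345001220703), (15.412713050842285, 15.041321754455566), 21.801406860351562)
[[201 215 211 214 211 218 212 208 213 210 187 159 125  85  58]
 [208 210 209 208 214 213 215 204 217 213 212 205 190 158 130]
 [217 217 207 215 213 217 213 221 220 218 216 212 209 207 182]
 [209 222 215 212 207 202 177 174 185 208 219 222 219 213 176]
 [229 220 211 205 189 149  86  49  86 158 213 217 213 209 145]
 [217 218 213 196 168 102  32   4  26 106 196 214 207 176 103]
 [216 217 213 196 156  94  34  10  30  94 182 217 199 152  65]
 [229 209 207 203 167 117  67  49  68 122 187 207 188 119  37]
 [217 208 203 211 195 166 138 117 128 168 208 212 172  87  18]
 [210 210 212 212 210 203 199 184 193 198 215 206 150  61  10]
 [214 212 209 214 207 212 223 210 206 217 207 188 123  40   3]
 [209 234 224 211 217 219 214 209 212 219 202 160  85  18   2]
 [131 176 223 216 229 215 215 207 215 211 198 141  52  10   3]]
((343.0517272949219, 205.62069702148438), (15.412713050842285, 15.227017402648926), 21.801406860351562)
[[200 207 211 209 221 212 215 217 209 203 190 157 123  89  61]
 [222 210 215 210 217 216 217 214 216 218 210 203 192 163 132]
 [220 223 215 207 213 219 213 223 216 212 211 215 215 210 182]
 [227 211 212 217 212 189 172 169 189 211 214 214 218 209 179]
 [222 216 213 207 185 145  84  48  82 166 213 214 215 206 147]
 [212 214 210 203 161 102  24   6  21 107 195 214 207 178 105]
 [220 214 214 195 154  94  29   9  30  94 183 220 207 150  64]
 [217 212 208 202 175 113  66  50  67 123 194 225 194 117  36]
 [210 213 212 215 194 164 136 120 129 165 197 212 165  88  18]
 [219 205 210 213 207 206 195 185 186 205 208 205 151  65   9]
 [220 208 209 206 209 207 209 207 207 212 205 187 120  38   3]
 [225 218 212 206 213 207 218 215 211 211 200 164  87  19   4]
 [136 185 215 224 222 218 215 215 212 213 196 140  54   6   3]]
```

>>> move_arm(moves=[[[0.24, 0.32, 0], [0, 0, 0], 0.1], [[0.3, 0.27, 0], [0, 0, 0], 0.1], [[0, 0, 0], [0, 0, 0], 0.1], [[0, 0, 0], [0, 0, 0], 0.1]])

```text
clock: 20.52
position: [0.506, -0.2215, 0.0622]
ee_rot: [0.993, 0.115, 0.001, 0.0]
ft_force: [2.5, 2.9, 6.7]
grip_width: 0.225
```

```bash
python3 - <<'E'
from h import *
b=snap('top','t10');o=get_obs();print(o['clock'],o['position'],o['grip_width'],o['ft_force'])
r,h,n=lug(b);print(r,h,n)
print(onz('top',(345.0,205.6),.053))
for c in(r[0],h):
    q=onz('top',c,.065);print(q,np.degrees(np.arctan2(q[1]+.1715,q[0]-.5275)))
print(cv2.cvtColor(b,cv2.COLOR_RGB2HSV)[196:216,334:356,1])
E
```

```text
20.575 [ 0.50599082 -0.22150255  0.06219665] 0.22079342681631936 [2.21328671 4.08214964 6.73629834]
((345.8189697265625, 203.9224090576172), (13.261951446533203, 12.342806816101074), 23.198591232299805) (346.1363636363636, 204.0) 22.0
[ 0.55733012 -0.09038341  0.053     ]
[ 0.55909444 -0.09067699  0.065     ] 68.64902633879859
[ 0.55893699 -0.09138998  0.065     ] 68.57383047534306
[[ 14  13  11  12  27  56  30  60 134 135  83  44  25  14   6   4   3   4
    3   6   4   4]
 [ 22  21  23  32  83 133 108  48 158 179 152 114  86  62  39  17   6   1
    4   3   3   6]
 [ 22  23  30  60 136 177 121  69 175 200 194 182 163 135 101  71  41  19
    9   1   6   6]
 [ 21  26  36 101 176 166  63 106 186 197 209 198 198 193 176 144 107  73
   43  25  14   7]
 [ 12  17  49 138 188 132  58 153 196 201 198 196 195 204 198 193 180 144
  116  89  65  31]
 [  5  14  81 172 170  85  83 180 208 197 182 156 147 167 196 202 201 194
  187 159 105  47]
 [  3  31 127 183 143  50 130 189 207 172 116  80  75  84 124 180 203 203
  208 167  97  35]
 [  4  73 172 179  98  74 169 198 194 152  68  92 157 136  73 13
[... 445 characters left out ...]
3 196 192 197 199 201 177 121
   55  12   1   1]
 [189 214 218 203 180 135  70  76 115 169 187 204 206 204 206 193 164  94
   32   4   3   1]
 [207 232 223 224 228 205 187 141  84  64  99 154 189 193 200 188 143  70
   16   3   4   3]
 [192 201 191 207 220 229 217 212 193 168 116  75  98 136 172 171 120  55
    6   3   0   1]
 [ 70  79  67  80 140 186 228 230 227 218 203 174 120  85  81 105  77  29
    4   3   3   1]
 [ 17  13  21  30  41  66 111 157 195 217 232 225 216 180 123  44  18   8
    3   1   4   4]
 [ 25   2  11  10  15  22  36  50  76 126 186 242 229 197 153  83  16   3
    1   0   3   4]
 [ 24   7   6   7   6   8  10  17  30  44  74 120 140 114  90  48  11   3
    1   3   1   1]]
```

>>> move_arm(moves=[[[0.04, 0.03, 0], [0, 0, 0], 0.1], [[0, 0, 0], [0, 0, 0], 0.1], [[0, 0, 0], [0, 0, 0], 0.5], [[0, 0, 0], [0, 0, 0], 0.5], [[0, 0, 0], [0, 0, 0], 0.5]])

```text
clock: 21.2
position: [0.5052, -0.2224, 0.0612]
ee_rot: [0.993, 0.114, -0.0, -0.0]
ft_force: [-0.6, 0.7, -0.9]
grip_width: 0.5
```

>>> move_arm(moves=[[[0, 0, -0.6], [0, 0, 0], 0.5], [[0, 0, -1], [0, 0, 0], 0.5], [[0, 0, -1], [0, 0, 0], 0.5], [[0, 0, -1], [0, 0, 0], 0.5], [[0, 0, -0.5], [0, 0, 0], 0.5]])

```text
clock: 21.82
position: [0.5063, -0.2224, 0.1665]
ee_rot: [0.993, 0.114, 0.001, 0.001]
ft_force: [0.0, 1.0, -0.1]
grip_width: 0.502
```

>>> move_arm(moves=[[[0.31, -0.98, 0], [0, 0, 0], 0.5], [[0.31, -0.98, 0], [0, 0, 0], 0.5], [[0.31, -0.98, 0], [0, 0, 0], 0.5], [[0.31, -0.98, 0], [0, 0, 0], 0.5], [[0.31, -0.98, 0], [0, 0, 0], 0.5]])

```text
clock: 22.45
position: [0.5154, -0.0932, 0.1642]
ee_rot: [0.993, 0.114, -0.0, 0.0]
ft_force: [-0.8, 0.2, 0.0]
grip_width: 0.5
```

>>> move_arm(moves=[[[0.31, -0.98, 0], [0, 0, 0], 0.5], [[0.31, -0.98, 0], [0, 0, 0], 0.5], [[0.31, -0.98, 0], [0, 0, 0], 0.5], [[0.31, -0.98, 0], [0, 0, 0], 0.5], [[0.31, -0.98, 0], [0, 0, 0], 0.5]])

```text
clock: 23.08
position: [0.5253, 0.0348, 0.1642]
ee_rot: [0.993, 0.114, -0.0, 0.0]
ft_force: [-0.2, -0.3, -0.3]
grip_width: 0.5
```

>>> move_arm(moves=[[[0.31, -0.98, 0], [0, 0, 0], 0.5], [[0.31, -0.98, 0], [0, 0, 0], 0.5], [[0.31, -0.98, 0], [0, 0, 0], 0.5], [[0, 0, 0], [0, 0, 0], 0.5], [[0, 0, 0], [0, 0, 0], 0.5]])

```text
clock: 23.7
position: [0.5314, 0.11, 0.164]
ee_rot: [0.993, 0.114, -0.0, 0.0]
ft_force: [-0.2, 0.1, -0.9]
grip_width: 0.501
```

```bash
python3 - <<'E'
from h import *
a=snap('side','s11');b=snap('top','t11');o=get_obs();print(o['clock'],o['position'],o['grip_width'],o['ft_force'])
r,h,n=lug(b);print(h,n)
q=onz('top',h,.065);print(q,np.degrees(np.arctan2(q[1]+.1715,q[0]-.5275)))
print('pin side',redpin(a,(230,150,330,240)),'top',redpin(b,(215,190,255,230)))
R=Ro.from_quat(o['ee_rot']).as_matrix();print('to rest',R.T@(np.array([.5365,.162,.040])-o['position'])/.025)
E
```

```text
23.8 [0.53155242 0.10961678 0.1641007 ] 0.5003262508012388 [-0.110224   -0.11205725  0.51665447]
(345.75, 204.85) 20.0
[ 0.55697834 -0.09053782  0.065     ] 69.99342463210819
pin side [([267, 183, 8, 20, 131], [270.8, 193.3])] top []
to rest [ 0.66594647 -1.99985938  4.96268281]
```

>>> move_arm(moves=[[[0.33, -1, 0], [0, 0, 0], 0.5], [[0.33, -1, 0], [0, 0, 0], 0.5], [[0, 0, 0.9], [0, 0, 0], 0.5], [[0, 0, 1], [0, 0, 0], 0.5], [[0, 0, 1], [0, 0, 0], 0.5]])

```text
clock: 24.42
position: [0.5364, 0.1622, 0.0909]
ee_rot: [0.994, 0.113, 0.0, 0.0]
ft_force: [0.8, 0.1, -0.3]
grip_width: 0.501
```

>>> move_arm(moves=[[[0, 0, 1], [0, 0, 0], 0.5], [[0, 0, 0.7], [0, 0, 0], 0.5], [[0, 0, 0.36], [0, 0, 0], 0.5], [[0, 0, 0], [0, 0, 0], 0.5]])

```text
clock: 24.92
position: [0.5362, 0.1631, 0.04]
ee_rot: [0.993, 0.114, -0.0, 0.0]
ft_force: [-0.7, 0.3, -0.2]
grip_width: 0.504
```

>>> move_arm(moves=[[[0, 0, 0], [0, 0, 0], 0.1], [[0, 0, 0], [0, 0, 0], 0.1], [[0, 0, 0], [0, 0, 0], 0.1], [[0, 0, 0], [0, 0, 0], 0.1]], squeeze=60)

```text
clock: 25.42
position: [0.537, 0.1637, 0.0412]
ee_rot: [0.993, 0.114, 0.001, -0.0]
ft_force: [-1.1, -0.0, 6.8]
grip_width: 0.23
```

>>> move_arm(moves=[[[0, 0, -0.4], [0, 0, 0], 0.1], [[0, 0, -0.9], [0, 0, 0], 0.1], [[0, 0, -1], [0, 0, 0], 0.1], [[0, 0, -1], [0, 0, 0], 0.1], [[0, 0, -1], [0, 0, 0], 0.1]])

```text
clock: 26.05
position: [0.536, 0.1633, 0.149]
ee_rot: [0.993, 0.114, 0.0, 0.0]
ft_force: [0.2, -0.4, -1.2]
grip_width: 0.228
```

>>> move_arm(moves=[[[0, 0, -0.4], [0, 0, 0], 0.1], [[-0.15, 1, 0], [0, 0, 0], 0.1], [[-0.15, 1, 0], [0, 0, 0], 0.1], [[-0.15, 1, 0], [0, 0, 0], 0.1], [[-0.15, 1, 0], [0, 0, 0], 0.1]])

```text
clock: 26.68
position: [0.5439, 0.0616, 0.1572]
ee_rot: [0.993, 0.114, -0.0, 0.0]
ft_force: [-0.6, 0.6, -1.3]
grip_width: 0.223
```

>>> move_arm(moves=[[[-0.15, 1, 0], [0, 0, 0], 0.1], [[-0.15, 1, 0], [0, 0, 0], 0.1], [[-0.15, 1, 0], [0, 0, 0], 0.1], [[-0.15, 1, 0], [0, 0, 0], 0.1], [[-0.15, 1, 0], [0, 0, 0], 0.1]])

```text
clock: 27.3
position: [0.5539, -0.0643, 0.1571]
ee_rot: [0.993, 0.114, -0.0, -0.0]
ft_force: [-0.5, 0.2, -1.5]
grip_width: 0.227
```

>>> move_arm(moves=[[[-0.15, 0.5, 0], [0, 0, 0], 0.1], [[0, 0.5, 0], [0, 0, 0], 0.1], [[0, 0, 1], [0, 0, 0], 0.1], [[0, 0, 0], [0, 0, 0], 0.1], [[0, 0, 0], [0, 0, 0], 0.1]])

```text
clock: 27.92
position: [0.5567, -0.0881, 0.1334]
ee_rot: [0.993, 0.115, 0.0, -0.0]
ft_force: [-0.5, -0.4, -0.3]
grip_width: 0.226
```

```bash
python3 - <<'E'
from h import *
a=snap('side','s12');o=get_obs();p=o['position'];print(o['clock'],p,o['grip_width'],o['ft_force'],o['torque'])
R=Ro.from_quat(o['ee_rot']).as_matrix();print('to stop',R.T@(np.array([.5564,-.0905,p[2]])-p)/.025)
print(redpin(a,(240,150,330,280)))
P=p+np.array([.0015,.001,0]);e=proj('side',[P+[0,0,.03],P+[0,0,.007],P+[0,0,-.033],[.5573,-.0905,.065]]).round(1);print(e.tolist())
g=lambda i:cv2.convertScaleAbs(255*(i/255.)**0.5)
x,y=e[1].astype(int);s=g(a[y-45:y+45,x-55:x+65]);cv2.imwrite('pics/c9.png',cv2.resize(s,(800,600),interpolation=2)[:,:,::-1]);print(x-55,y-45)
E
```

```text
27.975 [ 0.55691774 -0.08819133  0.13362309] 0.22597653861018258 [ 0.18689601  0.93522176 -0.78802142] [-0.02778913 -0.01980716 -0.02913832]
to stop [-4.11770345e-02  8.52128637e-02 -1.82596864e-05]
[([277, 193, 11, 25, 136], [281.4, 210.2]), ([240, 255, 5, 6, 18], [241.3, 257.4])]
[[282.9, 203.8], [282.9, 215.1], [282.8, 234.0], [282.1, 251.0]]
227 170
```

View pics/c9.png

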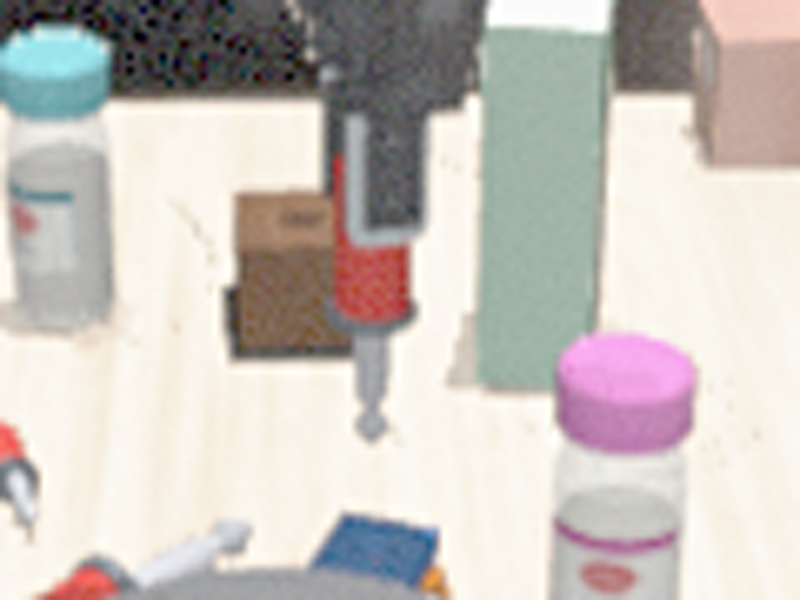

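>>> move_arm(moves=[[[-0.05, 0.08, 0.5], [0, 0, 0], 0.1], [[0, 0, 0.6], [0, 0, 0], 0.1], [[0, 0, 0.3], [0, 0, 0], 0.1], [[0, 0, 0.2], [0, 0, 0], 0.1], [[0, 0, 0], [0, 0, 0], 0.1]])

```text
clock: 28.6
position: [0.5555, -0.0908, 0.0923]
ee_rot: [0.993, 0.114, -0.0, -0.0]
ft_force: [0.7, 0.4, -0.4]
grip_width: 0.227
```

>>> move_arm(moves=[[[0, 0, 0.2], [0, 0, 0], 0.1], [[0, 0, 0.2], [0, 0, 0], 0.1], [[0, 0, 0], [0, 0, 0], 0.1]])

```text
clock: 28.98
position: [0.5555, -0.0909, 0.0823]
ee_rot: [0.993, 0.114, -0.0, -0.0]
ft_force: [1.2, -0.0, -0.6]
grip_width: 0.228
```

```bash
python3 - <<'E'
from h import *
b=snap('side','s13');o=get_obs();p=o['position'];print(o['clock'],p,o['ft_force'],o['torque']);print(redpin(b,(240,150,330,280)))
E
```

```text
29.025 [ 0.55564833 -0.09088197  0.08254333] [ 0.16276406 -0.27022505 -1.30383531] [-0.01273578 -0.18064948 -0.03142584]
[([276, 220, 2, 5, 9], [276.6, 221.8]), ([277, 231, 11, 12, 98], [281.7, 237.4]), ([240, 255, 5, 6, 18], [241.3, 257.4])]
```

>>> move_arm(moves=[[[0, 0, 0.2], [0, 0, 0], 0.1], [[0, 0, 0.2], [0, 0, 0], 0.1], [[0, 0, 0.2], [0, 0, 0], 0.1], [[0, 0, 0], [0, 0, 0], 0.1]])

```text
clock: 29.52
position: [0.5555, -0.091, 0.0672]
ee_rot: [0.993, 0.114, -0.0, 0.0]
ft_force: [1.5, -0.6, -0.8]
grip_width: 0.227
```

>>> move_arm(moves=[[[0, 0, 0.15], [0, 0, 0], 0.1], [[0, 0, 0.1], [0, 0, 0], 0.1], [[0, 0, 0], [0, 0, 0], 0.1]])

```text
clock: 29.9
position: [0.5554, -0.0909, 0.061]
ee_rot: [0.993, 0.114, -0.0, -0.0]
ft_force: [2.4, -0.4, -2.8]
grip_width: 0.227
```

>>> move_arm(moves=[[[0, 0, 0.08], [0, 0, 0], 0.1], [[0, 0, 0.08], [0, 0, 0], 0.1], [[0, 0, 0], [0, 0, 0], 0.1]])

```text
clock: 30.28
position: [0.5577, -0.0912, 0.0601]
ee_rot: [0.993, 0.114, 0.002, 0.001]
ft_force: [0.7, -1.7, 17.6]
grip_width: 0.226
```

>>> move_arm(moves=[[[0, 0, 0], [0, 0, 0], 0.5], [[0, 0, 0], [0, 0, 0], 0.5], [[0, 0, 0], [0, 0, 0], 0.5], [[0, 0, -0.8], [0, 0, 0], 0.5], [[0, 0, -1], [0, 0, 0], 0.5]])

```text
clock: 30.9
position: [0.5549, -0.0907, 0.1022]
ee_rot: [0.993, 0.114, -0.001, -0.0]
ft_force: [0.9, 0.1, 0.4]
grip_width: 0.498
```

>>> move_arm(moves=[[[0, 0, -1], [0, 0, 0], 0.5], [[0, 0, -1], [0, 0, 0], 0.5], [[-1, 0.2, -1], [0, 0, 0], 0.5], [[-1, 0.2, 0], [0, 0, 0], 0.5], [[-1, 0.2, 0], [0, 0, 0], 0.5]])

```text
clock: 31.52
position: [0.4852, -0.1227, 0.1774]
ee_rot: [0.993, 0.114, 0.0, 0.0]
ft_force: [0.1, -0.6, 0.6]
grip_width: 0.496
```

>>> move_arm(moves=[[[-1, 0, 0], [0, 0, 0], 0.5], [[-1, 0, 0], [0, 0, 0], 0.5], [[0, 0, 0], [0, 0, 0], 0.5]])

```text
clock: 31.9
position: [0.436, -0.1345, 0.1774]
ee_rot: [0.994, 0.113, -0.0, 0.0]
ft_force: [-0.0, 0.0, 0.9]
grip_width: 0.503
```

```bash
python3 - <<'E'
from h import *
a=snap('side','s14');b=snap('top','t14');o=get_obs();print(o['clock'],o['position'],o['ft_force'],o['grip_width'])
print(redpin(a,(240,150,330,280)),redpin(b,(320,180,370,230)))
A=[.5573,-.0905]
print('home: grip 69..113 side',proj('side',[A+[.069],A+[.091],A+[.113],A+[.116]]).round(1).tolist(),'top',proj('top',[A+[.091],A+[.113]]).round(1).tolist())
print('if 5mm up',proj('side',[A+[.074],A+[.118]]).round(1).tolist())
i=cv2.imread('pics/s0.png')[:,:,::-1].copy();print('ref start',redpin(i,(240,270,330,330)));A=[.552,-.2533];print(proj('side',[A+[.069],A+[.091],A+[.113]]).round(1).tolist())
r=lug(b)[0];print('lug',r[0])
# bystanders moved? diff
for n,x in(('s0',a),('t0',b)):
    y=cv2.imread('pics/%s.png'%n)[:,:,::-1];d=cv2.absdiff(y.copy(),x).max(2);m=cv2.morphologyEx((d>50).astype(np.uint8),2,np.ones((3,3)));k,l,s,c=cv2.connectedComponentsWithStats(m);print(n,[(s[j][:5].tolist()) for j in range(1,k) if s[j][4]>15])
E
```

```text
32.0 [ 0.43760395 -0.13370056  0.17751047] [1.08926099 0.19528605 0.57354982] 0.49744237991986423
[([278, 229, 11, 24, 212], [282.8, 240.9]), ([240, 255, 5, 6, 18], [241.3, 257.4])] [([343, 198, 10, 11, 48], [346.5, 203.6])]
home: grip 69..113 side [[282.1, 249.2], [282.2, 239.3], [282.2, 229.1], [282.2, 227.7]] top [[347.3, 202.7], [348.6, 200.9]]
if 5mm up [[282.2, 247.0], [282.3, 226.8]]
ref start [([275, 282, 14, 30, 337], [281.7, 296.9])]
[[282.2, 306.7], [282.3, 295.4], [282.4, 283.7]]
lug (345.663818359375, 204.2844696044922)
s0 [[164, 0, 7, 8, 34], [199, 0, 30, 57, 721], [167, 27, 10, 30, 221], [170, 58, 60, 20, 723], [176, 77, 53, 121, 3310], [0, 82, 12, 59, 401], [13, 102, 24, 64, 769], [46, 172, 5, 21, 71], [252, 201, 41, 68, 1260], [172, 240, 23, 13, 233], [187, 253, 61, 71, 1375], [6, 264, 59, 22, 831], [7, 271, 75, 33, 915], [247, 272, 16, 30, 392], [231, 277, 9, 5, 39], [270, 281, 25, 42, 652]]
t0 [[339, 188, 69, 110, 3070], [409, 188, 6, 6, 29], [337, 197, 16, 17, 183], [386, 196, 6, 10, 32], [460, 200, 10, 25, 115], [410, 203, 17, 17, 199], [297, 204, 16, 24, 268], [474, 204, 4, 5, 18], [352, 218, 14, 13, 124], [408, 227, 3, 6, 18], [466, 227, 3, 7, 21], [461, 235, 7, 19, 82], [321, 237, 27, 28, 393], [405, 243, 4, 9, 27], [462, 264, 4, 9, 29], [398, 279, 20, 20, 305], [464, 289, 6, 9, 32], [396, 299, 68, 121, 6420], [323, 389, 50, 31, 1217]]
```

>>> move_arm(moves=[[[0, -1, -0.6], [0, 0, 0], 0.5], [[0, -1, -0.6], [0, 0, 0], 0.5], [[0, -1, -0.6], [0, 0, 0], 0.5], [[0, -1, 0], [0, 0, 0], 0.5], [[0, -1, 0], [0, 0, 0], 0.5]])

```text
clock: 32.62
position: [0.4088, -0.0103, 0.2232]
ee_rot: [0.993, 0.115, 0.0, 0.0]
ft_force: [-0.9, -0.3, 0.2]
grip_width: 0.499
```

>>> move_arm(moves=[[[0, -1, 0], [0, 0, 0], 0.5], [[0, -1, 0], [0, 0, 0], 0.5], [[0, 0, 0], [0, 0, 0], 0.5], [[0, 0, 0], [0, 0, 0], 0.5]])

```text
clock: 33.12
position: [0.3977, 0.0365, 0.2227]
ee_rot: [0.993, 0.114, 0.0, 0.0]
ft_force: [-0.4, -1.3, 0.5]
grip_width: 0.504
```

```bash
python3 - <<'E'
from h import *
a=snap('side','s15');b=snap('top','t15');o=get_obs();print(o['clock'],o['position'],o['ft_force'])
print(redpin(a,(240,200,330,280)),redpin(b,(320,180,370,230)))
C={'yellow':((24,150,60),(32,255,255)),'pink':((140,120,60),(160,255,255)),'teal':((85,120,50),(100,255,255)),'green':((35,120,60),(50,255,255)),'redcap':((174,90,90),(180,200,255)),'redcap2':((0,90,90),(4,180,255))}
for n,x in(('s0',a),('t0',b)):
  y=cv2.imread('pics/%s.png'%n)[:,:,::-1].copy()
  for k,(lo,hi) in C.items():
    r=[]
    for im in(y,x):
      m=cv2.inRange(cv2.cvtColor(im,cv2.COLOR_RGB2HSV),lo,hi);K,l,s,c=cv2.connectedComponentsWithStats(m);r.append([(c[j].round(1).tolist(),int(s[j][4])) for j in range(1,K) if s[j][4]>60])
    print(n,k,r)
E
```

```text
33.225 [0.39766152 0.03609264 0.22248603] [-0.46933554  0.02469148 -0.32857912]
[([278, 229, 11, 24, 212], [282.8, 240.9]), ([240, 255, 4, 6, 17], [241.1, 257.4])] [([343, 197, 10, 12, 51], [346.5, 203.3])]
s0 yellow [[([171.0, 280.4], 516)], [([170.9, 280.4], 509)]]
s0 pink [[([320.2, 228.7], 292)], [([320.3, 228.7], 291)]]
s0 teal [[([234.4, 180.9], 170), ([479.0, 288.2], 468), ([468.8, 313.0], 192)], [([234.4, 180.8], 171), ([479.0, 288.2], 469), ([468.8, 312.9], 190)]]
s0 green [[([360.7, 309.1], 158)], [([361.4, 304.4], 98)]]
s0 redcap [[([183.3, 249.8], 264)], [([183.5, 250.1], 270)]]
s0 redcap2 [[], []]
t0 yellow [[([407.2, 287.5], 293)], [([407.3, 287.5], 288)]]
t0 pink [[([334.1, 168.4], 241)], [([334.1, 168.4], 241)]]
t0 teal [[([403.9, 70.2], 246), ([221.5, 248.8], 253)], [([404.1, 70.2], 239), ([221.5, 248.8], 252)]]
t0 green [[([379.5, 155.5], 1008)], [([379.6, 155.5], 1008)]]
t0 redcap [[([366.5, 284.4], 231)], [([366.4, 284.5], 232)]]
t0 redcap2 [[([366.2, 285.0], 70)], []]
```

All the jars and the green box are where they started, the pin hasn't moved since release, and the robot is touching nothing.

```bash
python3 -c "
from h import *
print(hand_in())"
```

```text
the job is handed in; nothing more can be done
None
```

The job is finished and handed in at about 33 s of the 72 s allowed. I pulled the mid-sized pin from the grey block and stood it in the wooden rest. I then cranked the disc about 501° anticlockwise, one full turn plus the way to the stop, and brought the lug over the orange stop. The pin went through both holes there, and I let go and backed off.

**Last checks:**
- **Pin home:** it was drawn down near the end, then stopped firmly at 17.6 N at the expected height. After release, its picture position matches full home within about 2 mm, so that is not exact proof.
- **Bystanders:** the four jars and the green box are where they started, within half a pixel. I did not measure the tall carton separately, but the top-view comparison with the start showed no change there.
- **Contact:** gripper open, arm clear of everything, contact force near zero.

**What disagreed or went wrong:**
- **Fingertips:** in the pictures they sat about 20–25 mm above the reported TCP, so I set grasp heights from the pictures and the felt contact.
- **Large pin:** the look-alike that stood on its tip next to the slicer was already lying down in my third picture. The arm had not come near it, and I left it alone.
- **Force on the knob:** while cranking, I saw sideways forces up to about 10 N and upward ones up to about 14 N, well under the limit.

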